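# Locate an angle bracket in the corner of a drilling plate

## Robot

A 6-joint arm with a two-finger parallel gripper is mounted at the origin on a cart in front of the work surface, level with it; the furniture and walls round the work are solid. World frame = base frame: x ahead of the robot, y to its left, z up, the work surface at z = 0. Lengths are in m, angles in rad, forces in N, time in s.
With the tool pointing down it reaches from about 0.4 to 0.825 m from the base axis. Payload 7 kg.
Tool frame: the origin (TCP) lies between the finger pads; the fingertips stand 19 mm ahead of it and the grasp point (between the pads) is the TCP; z points along the fingers, y is the direction in which the jaws open and shut (so a half turn about z gives the same grasp; the last joint's range is limited). The gripper opens to 85 mm and grips with 20 to 120 N. Pads are 22 mm wide; open, the fingers measure 114 mm over their backs; the gripper's body (76 mm by 85 mm) begins 54 mm behind the grasp point. The pads swing forward as they close: fully open they stand 13 mm farther back than shut.
Start: joints at [-0.904, 0.359, 0.012, 0, -1.224, -0.288], TCP at [0.25, -0.627, 0.25] pointing down, gripper open.
Joint ranges: [-3.07, 3.07], [-1.43, 2.12], [-1.02, 1.25], [-3.03, 1.67], [-3.05, -0], [-3.03, 3.03]. Speed limits (rad/s): [2.39, 2.39, 3.01, 3.14, 3.14, 3.14].

## Interface

Orientations are given as a unit quaternion [x, y, z, w].
In Python, from bench import arm gives the robot as it stands. The module is installed in compiled form; this text tells all that it offers.
- The arm moves only by the tool play_rows, never from a script. Its argument "steps" is a list of rows, each a list of 7 numbers: the closure, from 0 (fully open) to 1 (shut), then the shift along the world's x, y, z in m, then the turn, a rotation vector about the world's x, y, z in rad. A call has 1 to 5 rows; each row shifts and turns the commanded pose from where the row before left it; what a row does not reach is not made up. A row lasts 1/12 s, in which the tool goes at most 41.7 mm and 7.16 degrees, less where a joint would pass 70% of its speed; a pose out of reach is approached as far as the arm can. A call with a gripper value outside its range is refused whole. The fingers move at their own pace and stop on an object; the grip force is fixed at half the most. Time passes only in rows, so rows that do not move let the fingers close. It gives the time, the measured TCP pose, the force and the opening at its end, in the units of the state.
- arm.observe(): the state, without advancing time (a new reading comes with each control period).
- arm.get_image(name): name is "scene" or "top" or "wrist"; returns the picture (384x512x3 uint8, red, green, blue); there is no depth.
- arm.camera_info(name): a dict with "mtx" (3x3 intrinsics, pixels), "rvec" (rotation vector, rad) and "tvec" (3), from world to camera coordinates, as OpenCV has them. Camera axes: x right, y down, z forward; pixel columns grow to the right and rows downward; lengths in m; the calibration is good to about 2 mm. A picture is of the moment at which its call begins: read the wrist's pose just before it. camera_info takes no time and is no camera call; for the wrist camera it gives the pose at the moment of the call.
- arm.sign_off(): hands the job in, once; it reports no verdict.
The state is a dict: "time": time; "joint_pos": joint angles; "joint_velocities": joint speeds; "joint_torque": joint torques, N m; "tool_pos": TCP position; "eef_rot": TCP orientation; "contact_force": force on the tool from outside, world axes, zero at the start; "torque": the same for the moment, N m; "grip_width": finger opening in m.
Only numpy, scipy, OpenCV 4.12 (cv2) and the standard library are available. Lean on these libraries where they do the work, as an engineer would, in place of code of your own. Each camera call takes 0.05 s, during which the arm holds its last target.

## Task

The steel angle bracket is to be drilled. First fold the flip stop of the drilling plate fully down onto the bed; then set the bracket flat on the bed, its foot pointing to the long back fence, and press it firmly into the corner so that the foot's edge bears flat on the fence and the bracket's end bears on the flip stop. Finish while still holding it pressed against both, as for clamping, and leave the other things on the bench where they lie.

Things in the scene. Friction and masses are not known exactly. Their poses are not given: they have to be found in the camera images.
- drill_plate: fixed grey drilling plate, bed 130 (x) x 190 (y) x 12 mm thick, with a steel back fence (drill_plate_c1); origin under the bed's middle, on the worktop; x to the fence, y along it to the flip stop, z up; yaw up to 12 degrees. Bed free from x = -65 to the fence face at x = +38 mm; fence 18 thick, top 30 mm over the worktop, y = -91 to +91; hinge lugs on it at y = 52 to 78, up to 46 mm high.
- flip_stop (a joint): angle of the flip stop about its hinge, rad: 0 = fully down on the bed, square to the fence (hard stop); grows as it is raised (starts 0.5 to 1.0). The hinge is stiff: the stop stays where it is left and takes about 4 N at its free end to move.
- stop_blade: moving dark steel blade of the flip stop, 56 long, 10 thick, 27 mm high; origin on the hinge axis at its inner side face (y = 0), x away from the free end. Down, it reaches from the fence to plate x = -19 mm, 1.5 mm off the bed, top edge 40.5 mm over the worktop; its inner side face (plate y = +60 mm, facing -y) is the second face of the corner. It cannot move along y.
- flip_stop_hinge (a point): middle of the flip stop's hinge, on top of the back fence, 39 mm over the worktop (plate x = +47, y = +65 mm); the hinge axis is the plate's y axis.
- stop_pad (a point): centre of the top face of the ribbed steel thumb pad, 20 (x) x 26 (y) mm, on the blade's free end; it is 56 mm from the hinge axis and moves on an arc about it towards the robot and down; when the stop is down it is 44.5 mm over the worktop (plate x = -9, y = +73 mm). The pad overhangs the blade on the outer (+y) side only.
- plate_corner (a point): the corner itself: where the bed's top, the fence face and the lowered stop's inner face meet (plate x = +38, y = +60, z = +12 mm). Axes as the drilling plate.
- bracket: loose steel angle bracket (L), 0.3 to 0.45 kg; origin under the middle of its foot. Foot 44 (x) x 60 (y) x 10 mm; a web 10 mm thick, 60 wide, 52 high (from the underside) rises along the foot's -x edge (x = -22 to -12 mm), so the foot points to +x. Two 6.5 mm holes in the web, 39 mm up, 19.5 mm either side of the middle. Starts on the worktop, x ahead, turned by up to 40 degrees.
- bracket_grip (a point): grasp point of the bracket: the middle of the web's thickness and width, 36 mm above the bracket's underside (16 mm below the web's top edge). Pinch the 10 mm web here from above, fingers closing along the bracket's x. Axes as the bracket.
- bracket_corner (a point): the bracket's lower corner at x = +22, y = +30 mm, z = 0 in its frame; it meets plate_corner when the bracket is home. Axes as the bracket.
- tweezers: bright steel tweezers lying flat, 118 x 10 x 8 mm; a loose bystander, to be left where it lies. Origin at the middle of its underside.
- scriber: small grey steel scriber lying flat, 51 x 5 x 5 mm; a loose bystander, to be left where it lies. Origin at the middle of its underside.
- steel_strip: short dark steel strip lying flat, 70 x 9 x 5 mm; a loose bystander, to be left where it lies. Origin at the middle of its underside.
- loupe: folding loupe lying open, 69 x 28 x 14 mm; a loose bystander, to be left where it lies. Origin at the middle of its underside.
- solder_tin: small round white tin, 49 x 49 x 20 mm; a loose bystander, to be left where it lies. Origin at the middle of its underside.
- gauge_stand: tiny white four-post stand, 24 x 19 x 26 mm; a loose bystander, to be left where it lies. Origin at the middle of its underside.
Things that resemble listed ones, but are neither listed nor needed, are in the scene too. What is meant by the bracket is not purple, and is the smaller of those in its own colour.

How it is judged:
On the way:
1. the flip stop is folded fully down while the bracket is still clear of the corner (value of joint flip_stop below 0.06 rad and horizontal distance between bracket_corner and plate_corner above 0.06 m), for 0.2 s.
At the end, for the whole second after the job is handed in: Flip stop down (within 0.06 rad); bracket flat on the bed, foot to the fence, its corner within 3 mm of the plate's corner along each axis, square and upright within 0.04 rad; it bears with over 2 N on the back fence and over 2 N on the stop, and the fingers still press it with over 2 N (value of joint flip_stop below 0.06 rad and x of bracket_corner in the frame of plate_corner between -0.003 and 0.003 m and y of bracket_corner in the frame of plate_corner between -0.003 and 0.003 m and z of bracket_corner in the frame of plate_corner between -0.003 and 0.003 m and angle between the x axis of bracket and the x axis of drill_plate, either way round below 0.04 rad and angle between bracket's own z axis and vertical below 0.04 rad and contact force between bracket and drill_plate_c1 above 2 N and contact force between bracket and stop_blade above 2 N and contact force between the fingers and bracket above 2 N); the arm keeps its last pose, push and grip.
It fails at once if a loose bystander is shifted by more than 40 mm (distance of any of tweezers, scriber, steel_strip, loupe, solder_tin, gauge_stand from where it was at the start of the episode above 0.04 m).
It also fails if it takes over 64 s, if anything falls off the work surface, if the arm or the gripper's body presses on something with over 40 N, if the wrist force passes 120 N, or if a joint passes its speed limit or range.

## Working session

There is one attempt and no reset: what is moved stays moved. The work goes in short steps, Python scripts to look and compute and a tool call to move; the robot and the scene stay as the last step left them, time stands still between calls to the robot, and variables do not carry over. Pictures are saved under pics/ and viewed, and the job is handed in when it is done.

Besides the shell and the picture viewer there is one more tool, called after "Emit:" by a JSON object that holds its "name" and its "arguments", one argument or row to a line. play_rows: Moves the arm, as the interface text tells. Its arguments: {"type":"object","properties":{"steps":{"type":"array"}},"required":["steps"]}

```bash
mkdir -p pics; python3 - <<'E'
from bench import arm
import cv2
print(arm.observe())
for n in ["scene","top","wrist"]:
    print(n,arm.camera_info(n))
    im=arm.get_image(n); cv2.imwrite(f"pics/{n}0.png",im[:,:,::-1])
E
```

```text
{'time': 0.0, 'joint_pos': array([-9.03878597e-01,  3.59424565e-01,  1.10410295e-02, -3.65741290e-04,
       -1.22409583e+00, -2.88136199e-01]), 'joint_velocities': array([-1.02729694e-03, -3.09413784e-05, -8.01972944e-04,  4.88083613e-05,
       -5.14853170e-04,  6.48675823e-04]), 'joint_torque': array([ 5.56537470e-04, -5.83335328e+01,  2.93424690e+01,  6.93657026e+00,
       -5.93081553e-03, -3.31901013e-06]), 'tool_pos': array([ 0.24944043, -0.62672497,  0.24932872]), 'eef_rot': array([-1.88199349e-01,  9.82130474e-01,  8.26402007e-04, -2.34045706e-04]), 'contact_force': array([ 0.03754184,  0.33283188, -0.96036786]), 'torque': array([-0.00410665,  0.02474097,  0.00333388]), 'grip_width': 0.08571231272273289}
scene {'mtx': array([[384.99872791,   0.        , 250.32635295],
       [  0.        , 384.99872791, 190.88100718],
       [  0.        ,   0.        ,   1.        ]]), 'rvec': array([ 2.05624072, -0.94156268,  0.49088583]), 'tvec': array([-0.40115696,  0.23084509,  0.99011357])}
top {'mtx': array([[455.87538448,   0.        , 250.74340075],
       [  0.        , 455.87538448, 193.47319094],
       [  0.        ,   0.        ,   1.        ]]), 'rvec': array([ 2.09791764, -2.1467727 ,  0.200091  ]), 'tvec': array([-0.07939381,  0.52869189,  1.52209444])}
wrist {'mtx': array([[280.59785832,   0.        , 255.98810478],
       [  0.        , 280.59785832, 190.35880974],
       [  0.        ,   0.        ,   1.        ]]), 'rvec': array([-1.67088534, -2.4655539 , -0.32526331]), 'tvec': array([ 0.67431976, -0.03266298,  0.37786848])}
```

View pics/scene0.png

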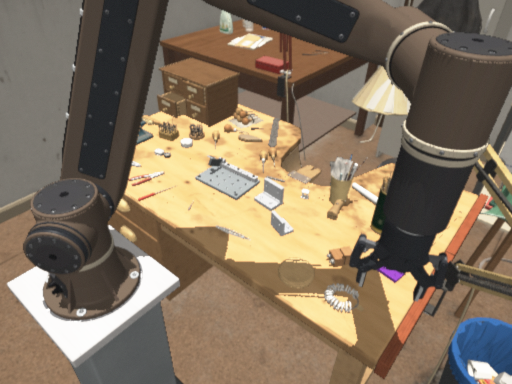

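View pics/top0.png

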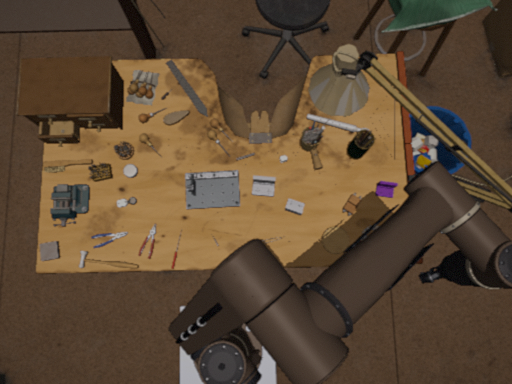

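View pics/wrist0.png

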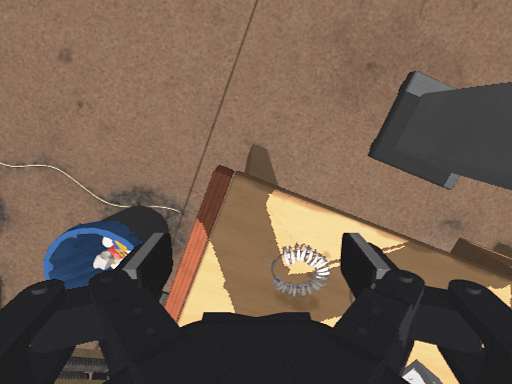

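Bracket candidates in the top view are grey (263,186), grey (295,206) and purple (386,189). Close crops next.

```bash
python3 - <<'E'
import cv2
t=cv2.imread("pics/top0.png")[130:240,170:320]; cv2.imwrite("pics/topc.png",cv2.resize(t,None,fx=5.3,fy=5.3,interpolation=cv2.INTER_CUBIC))
t=cv2.imread("pics/scene0.png")[140:250,180:320]; cv2.imwrite("pics/scenec.png",cv2.resize(t,None,fx=5.4,fy=5.4,interpolation=cv2.INTER_CUBIC))
E
```

```text
(no output)
```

View pics/topc.png

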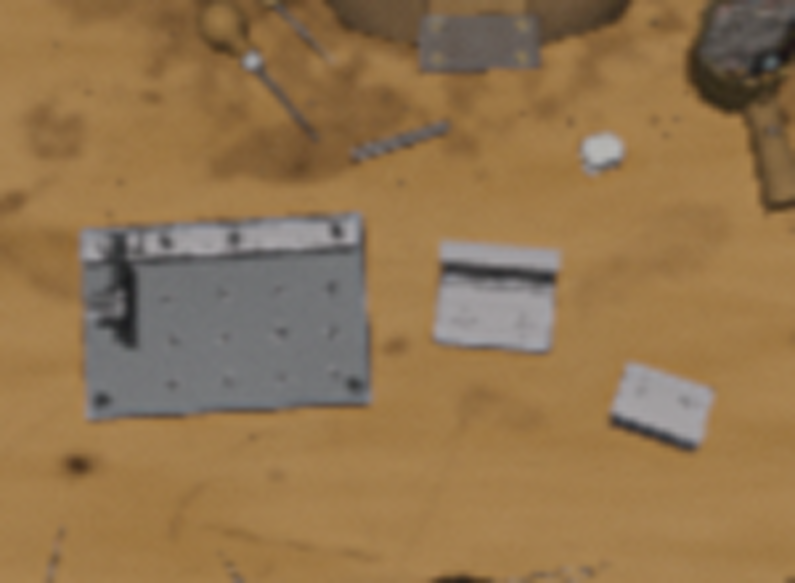

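View pics/scenec.png

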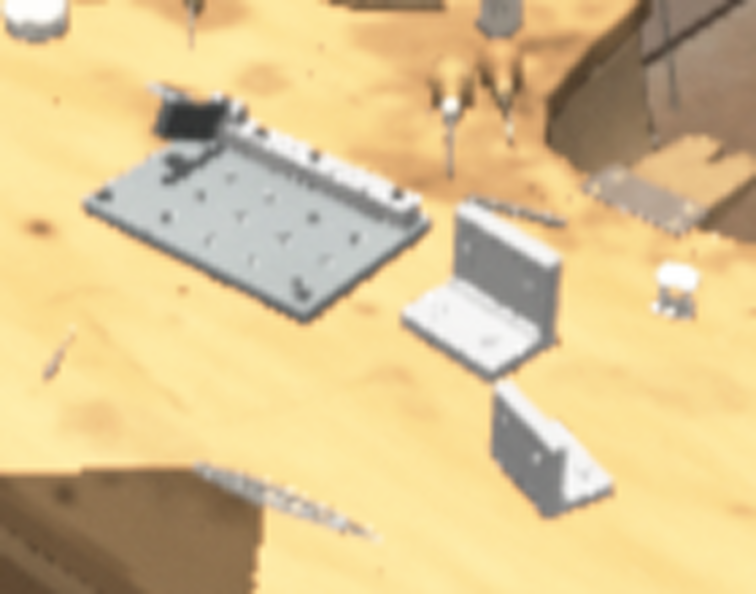

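```bash
cat > h.py <<'E'
import numpy as np, cv2
from scipy.spatial.transform import Rotation as R
def bp(ci,uv,z):
    K=ci["mtx"];Rm=cv2.Rodrigues(ci["rvec"])[0];t=ci["tvec"]
    uv=np.atleast_2d(np.float64(uv)); d=np.c_[uv,np.ones(len(uv))]@np.linalg.inv(K).T@Rm; c=-Rm.T@t
    return c+d*((z-c[2])/d[:,2])[:,None]
def pj(ci,P):
    return cv2.projectPoints(np.float64(P).reshape(-1,3),ci["rvec"],ci["tvec"],ci["mtx"],None)[0][:,0]
E
python3 - <<'E'
from h import *; from bench import arm
c=arm.camera_info("top"); s=5.3
f=lambda l:[(170+(x+.5)/s-.5,130+(y+.5)/s-.5) for x,y in l]
print("plate bed FL,FR",bp(c,f([(90,420),(370,405)]),.012))
print("fence back", bp(c,f([(80,228),(362,215)]),.03))
print("bracket web top edge", bp(c,f([(612,415),(695,440)]),.052))
print("bracket foot far edge", bp(c,f([(628,362),(714,387)]),.01))
print("big web", bp(c,f([(441,242),(560,248)]),.052), "stand",bp(c,f([(602,150)]),.026))
print("cam",-cv2.Rodrigues(c["rvec"])[0].T@c["tvec"])
w=arm.camera_info("wrist");Rw=cv2.Rodrigues(w["rvec"])[0]
print("wristcam pos",-Rw.T@w["tvec"], Rw); print(R.from_quat(arm.observe()["eef_rot"]).as_matrix())
E
```

```text
plate bed FL,FR [[ 0.48425887  0.13489085  0.012     ]
 [ 0.49002006 -0.05075552  0.012     ]]
fence back [[ 0.61073801  0.13945828  0.03      ]
 [ 0.61523785 -0.04818531  0.03      ]]
bracket web top edge [[ 0.47334789 -0.20781284  0.052     ]
 [ 0.45581827 -0.26066784  0.052     ]]
bracket foot far edge [[ 0.51535867 -0.22302649  0.01      ]
 [ 0.497158   -0.27951453  0.01      ]]
big web [[ 0.59047585 -0.10014362  0.052     ]
 [ 0.58463163 -0.17788318  0.052     ]] stand [[ 0.65724897 -0.20974898  0.026     ]]
cam [ 0.23247986 -0.08865705  1.59395201]
wristcam pos [ 0.1886882  -0.65123535  0.37281545] [[-3.70709961e-01  9.28748232e-01  9.20197811e-04]
 [ 8.97246603e-01  3.57879869e-01  2.58593374e-01]
 [ 2.39838819e-01  9.66887838e-02 -9.65985828e-01]]
[[-9.29132278e-01 -3.69747036e-01 -5.82764738e-04]
 [-3.69747467e-01  9.29131666e-01  1.07647186e-03]
 [ 1.43442892e-04  1.21566054e-03 -9.99999251e-01]]
```

Emit:
{"name": "play_rows", "arguments": {
  "steps": [
    [0,0.018,0.036,0,0,0,0.07],
    [0,0.018,0.036,0,0,0,0.07],
    [0,0.018,0.036,0,0,0,0.07],
    [0,0.018,0.036,0,0,0,0.07],
    [0,0.018,0.036,0,0,0,0.07]
  ]
}}

```text
time: 0.57
tool_pos: [0.3398, -0.4454, 0.25]
eef_rot: [-0.358, 0.934, 0.0, -0.0]
contact_force: [0.8, 0.2, 0.2]
grip_width: 0.0853
```

Emit:
{"name": "play_rows", "arguments": {
  "steps": [
    [0,0.018,0.036,0,0,0,0.07],
    [0,0.018,0.036,0,0,0,0.07],
    [0,0.018,0.036,0,0,0,0.07],
    [0,0.018,0.036,0,0,0,0.07],
    [0,0.018,0.036,0,0,0,0.07]
  ]
}}

```text
time: 0.98
tool_pos: [0.4299, -0.2652, 0.2504]
eef_rot: [-0.515, 0.857, -0.0, 0.0]
contact_force: [1.3, -1.7, -0.1]
grip_width: 0.0856
```

```bash
cat > snap.py <<'E'
import sys,pickle,cv2
from bench import arm
n=sys.argv[1]; cam=sys.argv[2] if len(sys.argv)>2 else "wrist"
o=arm.observe(); c=arm.camera_info(cam); im=arm.get_image(cam)
pickle.dump((o,c,im),open(f"pics/{n}.pkl","wb"))
cv2.imwrite(f"pics/{n}.png",cv2.resize(im[:,:,::-1],(800,600),interpolation=cv2.INTER_CUBIC))
print(o["time"],o["tool_pos"],o["eef_rot"],o["joint_pos"],o["contact_force"],o["grip_width"])
E
python3 snap.py w1
```

```text
0.9833 [ 0.42990608 -0.26522038  0.25041115] [-5.15096986e-01  8.57131883e-01 -7.95355735e-05  1.52418765e-04] [-1.63357503e-01  7.67095646e-02 -3.54818742e-01 -8.39250895e-05
 -1.13893273e+00 -3.25162097e-01] [ 1.27759511 -1.67864834 -0.06823853] 0.08560159870381948
```

View pics/w1.png

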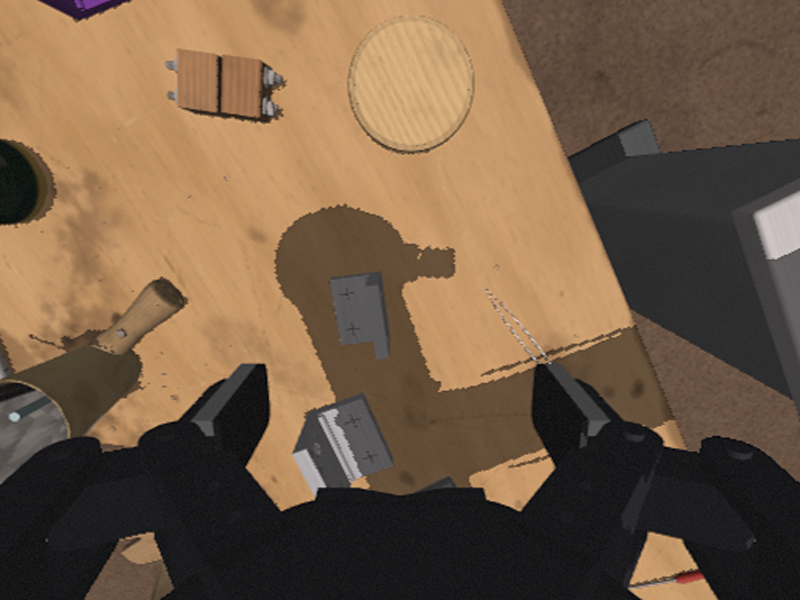

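```bash
python3 - <<'E'
import pickle,cv2
o,c,im=pickle.load(open("pics/w1.pkl","rb"))
t=im[165:240,200:262,::-1]; t=cv2.convertScaleAbs(t,alpha=1.7); cv2.imwrite("pics/w1c.png",cv2.resize(t,None,fx=8,fy=8,interpolation=cv2.INTER_CUBIC))
E
```

```text
(no output)
```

View pics/w1c.png

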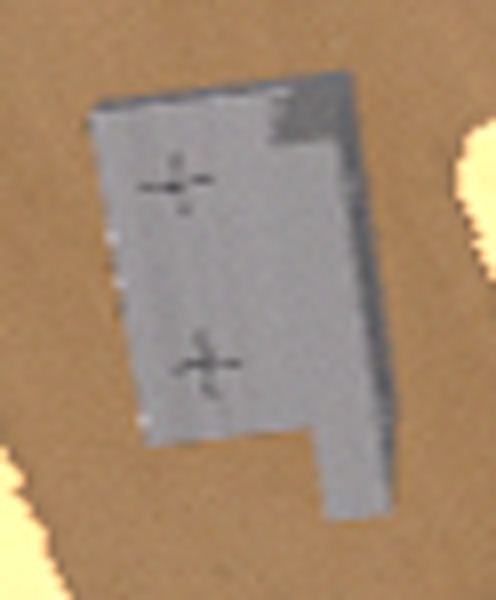

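```bash
cat >> h.py <<'E'
from scipy.optimize import least_squares
def fit(c,M,uv,p0):
    M=np.float64(M)/1000
    W=lambda p:M@R.from_euler('z',p[2]).as_matrix().T+[p[0],p[1],p[3] if len(p)>3 else 0]
    r=least_squares(lambda p:(pj(c,W(p))-uv).ravel(),p0)
    return r.x,(r.fun.reshape(-1,2)).round(2)
E
python3 - <<'E'
from h import *; import pickle
o,c,im=pickle.load(open("pics/w1.pkl","rb"))
M=[(22,30,10),(22,-30,10),(22,-30,0),(-12,30,52),(-22,30,52),(-22,-30,0)]
px=np.array([(148,443),(97,116),(97,103),(325,518),(388,514),(350,72)],float)
uv=[200,165]+(px+.5)/8-.5
x,res=fit(c,M,uv,[.48,-.24,-.3]); print(x,res)
g=x[:2]+R.from_euler('z',x[2]).apply([-.017,0,0])[:2]; print("grip",g)
E
```

```text
[ 0.48053258 -0.24364608 -0.36606061] [[-0.36  0.73]
 [-1.05 -0.5 ]
 [ 0.1  -0.48]
 [ 0.28  0.59]
 [ 0.45  0.18]
 [ 0.52 -0.45]]
grip [ 0.46465892 -0.2375611 ]
```

Emit:
{"name": "play_rows", "arguments": {
  "steps": [
    [0.5,0.01,0.035,0,0,0,0.07],
    [1,0.01,0.035,0,0,0,0.07],
    [1,0.01,0.035,0,0,0,0.07],
    [1,0.01,0.035,0,0,0,0.07],
    [1,0.01,0.035,0,0,0,0.07]
  ]
}}

```text
time: 1.45
tool_pos: [0.4796, -0.0905, 0.2504]
eef_rot: [-0.656, 0.754, -0.0, 0.0]
contact_force: [0.9, -0.1, 0.1]
grip_width: 0.0255
```

Emit:
{"name": "play_rows", "arguments": {
  "steps": [
    [1,0.01,0.035,0,0,0,0.07],
    [1,0.01,0.035,0,0,0,0.07],
    [1,0,0,0,0,0,0.05],
    [1,0,0,0,0,0,0],
    [1,0,0,0,0,0,0]
  ]
}}

```text
time: 1.87
tool_pos: [0.4993, -0.022, 0.25]
eef_rot: [0.724, -0.69, -0.0, 0.0]
contact_force: [-0.1, -1.3, 0.2]
grip_width: 0.0
```

```bash
python3 snap.py w2
```

```text
1.8667 [ 0.49932577 -0.0219678   0.25003792] [ 7.23606443e-01 -6.90212716e-01 -1.98193662e-04  2.87828184e-04] [ 3.49806824e-01  6.82880701e-02 -3.64988017e-01 -1.10334659e-04
 -1.13821196e+00 -3.02530281e-01] [-0.10543288 -1.26941447  0.15423979] 3.605597017332125e-06
```

View pics/w2.png

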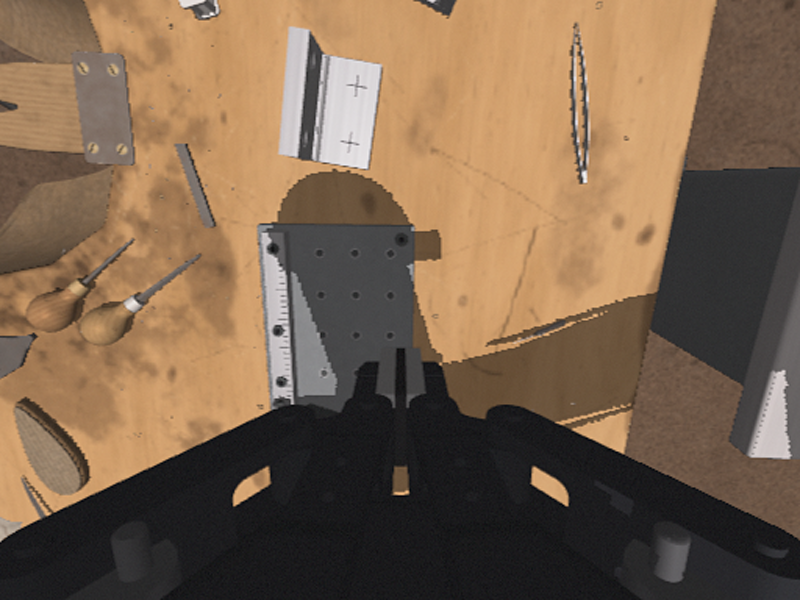

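Emit:
{"name": "play_rows", "arguments": {
  "steps": [
    [1,0.01,0.035,0.01,0,0,0],
    [1,0.01,0.035,0.01,0,0,0],
    [1,0,0.035,0.01,0,0,0],
    [1,0,0.035,0,0,0,0],
    [1,0,0,0,0,0,0]
  ]
}}

```text
time: 2.33
tool_pos: [0.5203, 0.1209, 0.2807]
eef_rot: [0.724, -0.69, 0.0, -0.001]
contact_force: [-0.2, -0.9, -0.2]
grip_width: 0.0
```

```bash
python3 snap.py w3; python3 - <<'E'
import cv2,pickle
im=pickle.load(open("pics/w3.pkl","rb"))[2]
cv2.imwrite("pics/w3c.png",cv2.resize(im[60:240,120:320,::-1],None,fx=3.3,fy=3.3,interpolation=cv2.INTER_CUBIC))
E
```

```text
2.3333 [0.52029838 0.12094705 0.28073981] [ 7.23566936e-01 -6.90253619e-01  5.87887215e-05 -9.09603769e-04] [ 5.95470210e-01  1.05866549e-01 -2.50969455e-01 -2.88905460e-04
 -1.21215752e+00 -5.48252525e-01] [-0.21161974 -0.94199167 -0.20195502] 6.598881262336946e-07
```

View pics/w3.png

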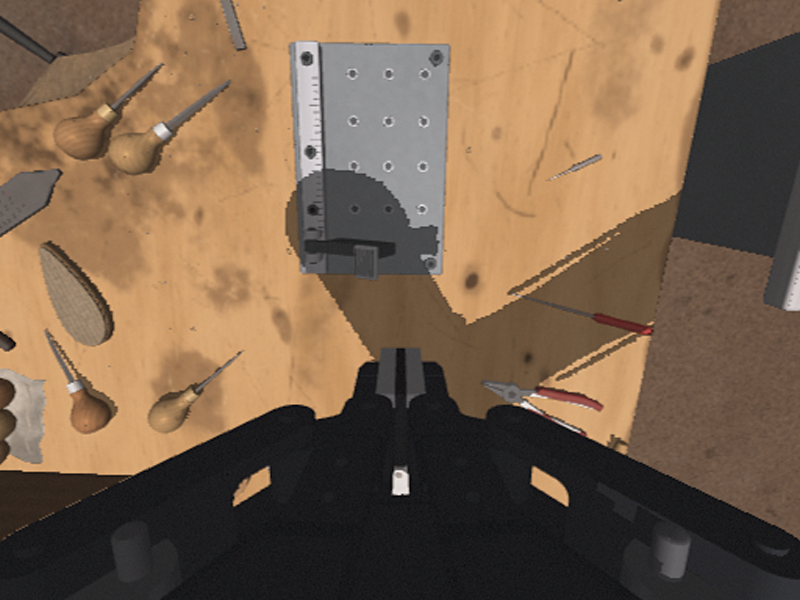

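View pics/w3c.png

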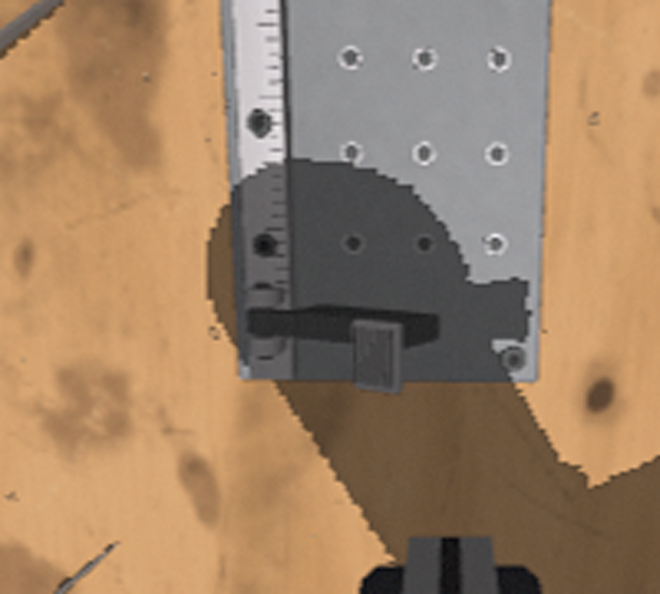

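```bash
python3 - <<'E'
import cv2,pickle,numpy as np
im=pickle.load(open("pics/w3.pkl","rb"))[2][:,:,::-1]
a=cv2.resize(im[18:62,178:294],None,fx=6.8,fy=6.8,interpolation=cv2.INTER_CUBIC)
b=cv2.resize(im[142:182,178:294],None,fx=6.8,fy=6.8,interpolation=cv2.INTER_CUBIC)
cv2.imwrite("pics/w3d.png",np.vstack([a,b])); print(a.shape,b.shape)
E
```

```text
(299, 789, 3) (272, 789, 3)
```

View pics/w3d.png

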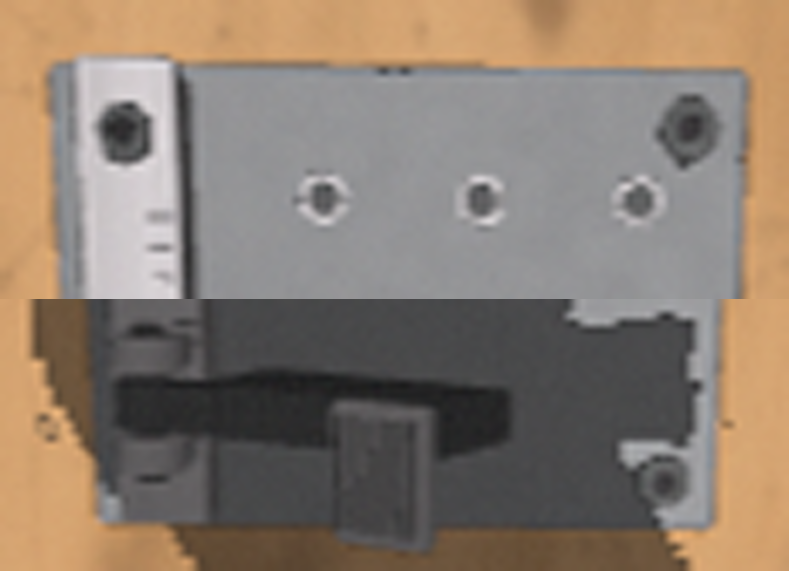

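```bash
cat > pl.py <<'E'
from h import *; import pickle
o,c,im=pickle.load(open("pics/w3.pkl","rb"))
M=[(-65,-95,12),(-65,95,12),(65,-95,12),(65,95,12),(38,-91,30),(56,-91,30)]
px=np.array([(748,72),(714,527),(50,63),(100,523),(173,58),(78,58)],float)
def cv(p):
    p=p.copy(); lo=p[:,1]>299; p=(p+.5)/6.8-.5
    p[:,0]+=178; p[:,1]+=np.where(lo,142-44*1.0+0.03,18); return p
x,res=fit(c,M,cv(px),[.55,.04,.03]); print(x,res)
pad=np.array([(335,401),(437,408),(432,549),(338,543)],float)
def padw(a,pts=[(-46,-13),(-66,-13),(-66,13),(-46,13)]):
    out=[]
    for lx,dy in pts:
        out.append((47+lx*np.cos(a)+5.5*np.sin(a),73+dy,39-lx*np.sin(a)+5.5*np.cos(a)))
    return np.array(out)
W=lambda P:np.array(P)/1000@R.from_euler('z',x[2]).as_matrix().T+[x[0],x[1],0]
r=least_squares(lambda p:(pj(c,W(padw(p[0])))-cv(pad)).ravel(),[.7])
print("angle",r.x,r.fun.reshape(-1,2).round(2))
print("pad now",W(padw(r.x[0],[(-56,0)])),"down",W([(-9,73,44.5)]))
h=W([(-1,30,48)]);print("home tcp",h, "yaw",x[2])
E
python3 pl.py
```

```text
[0.54954025 0.04561015 0.03884692] [[ 0.73 -0.58]
 [ 0.5   1.13]
 [-0.59 -0.31]
 [-0.34  0.87]
 [ 0.44 -0.18]
 [-0.7  -0.34]]
angle [0.48239509] [[ 0.35  0.09]
 [-0.41  0.34]
 [ 0.42  1.12]
 [ 0.27  0.2 ]]
pad now [[0.54664701 0.11855281 0.0698509 ]] down [[0.53771193 0.11820554 0.0445    ]]
home tcp [[0.54737589 0.07554868 0.048     ]] yaw 0.03884692412750873
```

Emit:
{"name": "play_rows", "arguments": {
  "steps": [
    [1,0.005,0,-0.035,0,0,0],
    [1,0.005,0,-0.035,0,0,0],
    [1,0.005,-0.001,-0.035,0,0,0],
    [1,0.005,-0.001,-0.035,0,0,0],
    [1,0.003,0,-0.025,0,0,0]
  ]
}}

```text
time: 2.8
tool_pos: [0.5416, 0.1132, 0.1125]
eef_rot: [0.723, -0.691, -0.001, 0.001]
contact_force: [0.6, 0.2, -0.3]
grip_width: 0.0003
```

Emit:
{"name": "play_rows", "arguments": {
  "steps": [
    [1,0,0,-0.01,0,0,0],
    [1,-0.002,0,-0.008,0,0,0],
    [1,-0.002,0,-0.008,0,0,0],
    [1,-0.002,0,-0.008,0,0,0],
    [1,0,0,0,0,0,0]
  ]
}}

```text
time: 3.22
tool_pos: [0.5361, 0.1153, 0.0815]
eef_rot: [0.724, -0.69, -0.0, -0.0]
contact_force: [0.1, 0.1, 0.5]
grip_width: -0.0003
```

Emit:
{"name": "play_rows", "arguments": {
  "steps": [
    [1,0,0.002,-0.004,0,0,0],
    [1,0,0,-0.004,0,0,0],
    [1,0,0,-0.004,0,0,0],
    [1,0,0,0,0,0,0]
  ]
}}

```text
time: 3.55
tool_pos: [0.5368, 0.1182, 0.0692]
eef_rot: [0.724, -0.69, 0.0, -0.0]
contact_force: [-0.7, 0.3, 0.3]
grip_width: -0.0003
```

```bash
python3 snap.py w4
```

```text
3.55 [0.53684668 0.11823282 0.06919949] [ 7.23910196e-01 -6.89894039e-01  5.70149039e-05 -4.90239344e-04] [ 5.73101176e-01  3.42193953e-01 -4.87462791e-01 -1.76047218e-04
 -7.40159670e-01 -5.24860491e-01] [-0.7180521   0.30552838  0.25321441] -0.0002575840921746481
```

View pics/w4.png

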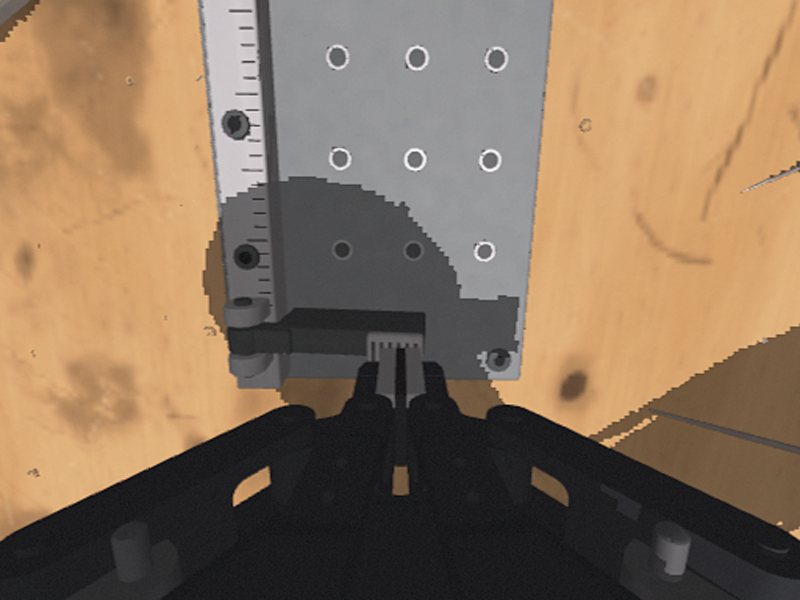

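Emit:
{"name": "play_rows", "arguments": {
  "steps": [
    [1,0,0,-0.003,0,0,0],
    [1,0,0,-0.003,0,0,0],
    [1,0,0,-0.002,0,0,0],
    [1,0,0,0,0,0,0]
  ]
}}

```text
time: 3.93
tool_pos: [0.5368, 0.1182, 0.0631]
eef_rot: [0.724, -0.69, 0.0, -0.0]
contact_force: [-8.4, 0.9, 23.2]
grip_width: 0.0004
```

Emit:
{"name": "play_rows", "arguments": {
  "steps": [
    [1,0,0,-0.003,0,0,0],
    [1,0,0,0,0,0,0],
    [1,0,0,0,0,0,0]
  ]
}}

```text
time: 4.18
tool_pos: [0.537, 0.1182, 0.0625]
eef_rot: [0.725, -0.689, 0.001, -0.001]
contact_force: [-18.8, 0.8, 48.1]
grip_width: -0.0002
```

Emit:
{"name": "play_rows", "arguments": {
  "steps": [
    [1,0,0,0.03,0,0,0],
    [1,0,-0.005,0.04,0,0,0],
    [1,-0.005,-0.02,0.035,0,0,0],
    [1,-0.01,-0.025,0.03,0,0,0],
    [0.8,-0.01,-0.036,0,0,0,0]
  ]
}}

```text
time: 4.6
tool_pos: [0.5151, 0.0331, 0.1994]
eef_rot: [0.725, -0.689, 0.003, -0.005]
contact_force: [1.7, -0.4, -0.0]
grip_width: 0.0107
```

```bash
python3 snap.py w5; python3 snap.py s5 scene
```

```text
4.6 [0.5150707  0.03307742 0.19943267] [ 0.72496071 -0.68876985  0.00278152 -0.00450794] [ 0.44633912  0.13240689 -0.41629362  0.00233794 -1.01169    -0.39638101] [ 1.71869539 -0.39911785 -0.01471174] 0.010721549251662478
4.65 [0.51065404 0.02781715 0.19641602] [ 0.72403365 -0.68976035  0.00108509 -0.00218018] [ 4.39192573e-01  1.30771401e-01 -4.25107128e-01  5.24757470e-04
 -1.01006761e+00 -3.90995912e-01] [-4.26339423 -3.83597988 -3.68685112] 0.01681732593587432
```

View pics/w5.png

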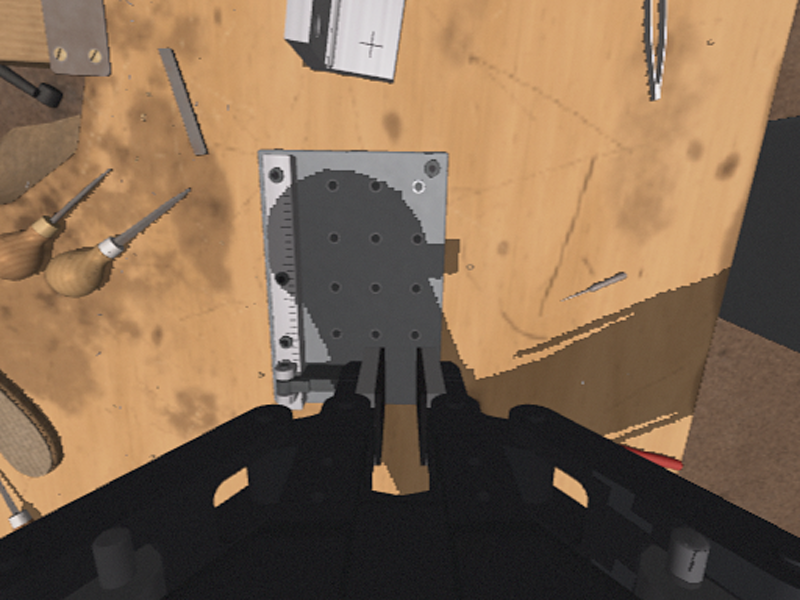

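```bash
python3 - <<'E'
import cv2,pickle
im=pickle.load(open("pics/s5.pkl","rb"))[2]
cv2.imwrite("pics/s5c.png",cv2.resize(im[140:220,180:300,::-1],None,fx=6.5,fy=6.5,interpolation=cv2.INTER_CUBIC))
E
```

```text
(no output)
```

View pics/s5c.png

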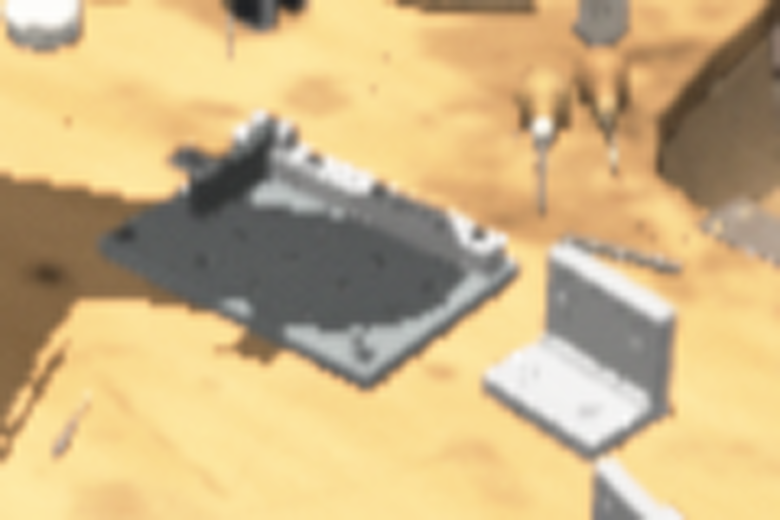

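Emit:
{"name": "play_rows", "arguments": {
  "steps": [
    [0,-0.006,-0.038,0.008,0,0,-0.07],
    [0,-0.006,-0.038,0.008,0,0,-0.07],
    [0,-0.006,-0.038,0.004,0,0,-0.07],
    [0,-0.006,-0.038,0,0,0,-0.07],
    [0,-0.006,-0.038,0,0,0,-0.07]
  ]
}}

```text
time: 5.12
tool_pos: [0.4815, -0.1595, 0.2135]
eef_rot: [-0.592, 0.806, -0.0, 0.001]
contact_force: [1.0, -0.0, -1.2]
grip_width: 0.0763
```

Emit:
{"name": "play_rows", "arguments": {
  "steps": [
    [0,-0.009,-0.03,0,0,0,-0.064],
    [0,0,0,0,0,0,0],
    [0,0,0,0,0,0,0]
  ]
}}

```text
time: 5.37
tool_pos: [0.4722, -0.1895, 0.2128]
eef_rot: [-0.565, 0.825, 0.0, -0.0]
contact_force: [0.3, 1.1, 0.0]
grip_width: 0.0852
```

```bash
python3 snap.py w6;  python3 - <<'E'
import cv2,pickle
im=pickle.load(open("pics/w6.pkl","rb"))[2]
cv2.imwrite("pics/w6c.png",cv2.convertScaleAbs(cv2.resize(im[120:260,190:340,::-1],None,fx=5,fy=4.2,interpolation=cv2.INTER_CUBIC),alpha=1.3))
E
```

```text
5.3667 [ 0.47218172 -0.18951577  0.21275858] [-5.65322206e-01  8.24870143e-01  1.34507946e-04 -1.79207699e-04] [ 4.82621725e-03  1.14222265e-01 -4.03451584e-01 -2.46706546e-05
 -1.05357011e+00 -3.73962675e-01] [0.28379827 1.11053228 0.04460594] 0.08516648534458633
```

View pics/w6.png

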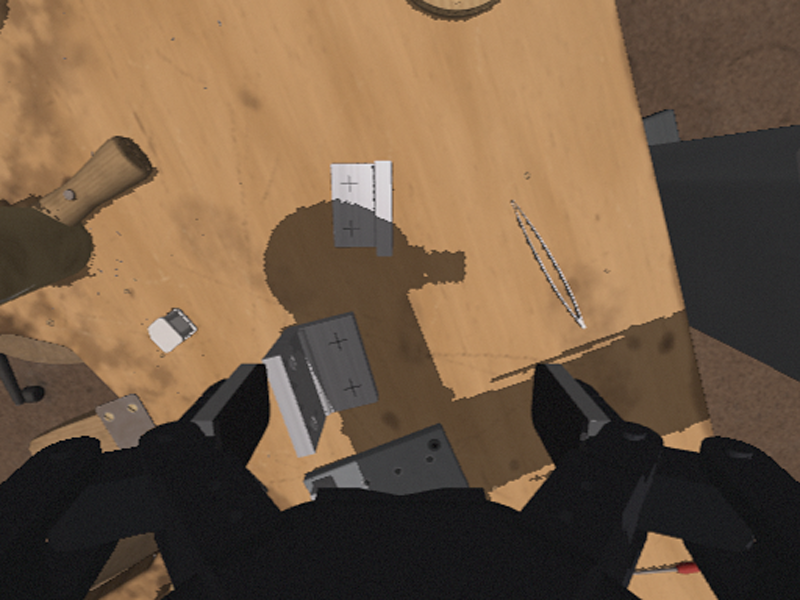

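```bash
python3 - <<'E'
import cv2,pickle
im=pickle.load(open("pics/w6.pkl","rb"))[2]
cv2.imwrite("pics/w6c.png",cv2.convertScaleAbs(cv2.resize(im[97:170,204:259,::-1],None,fx=8,fy=8,interpolation=cv2.INTER_CUBIC),alpha=1.2))
E
```

```text
(no output)
```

View pics/w6c.png

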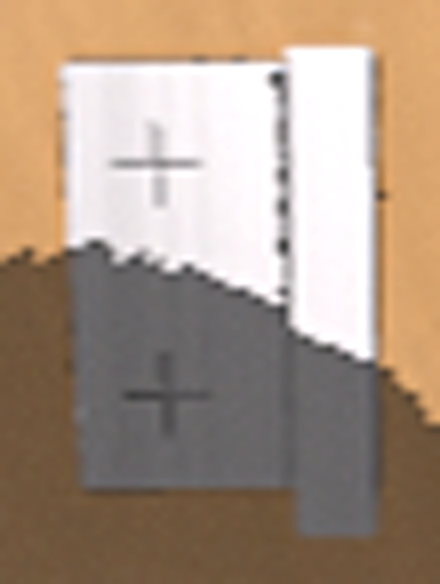

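```bash
python3 - <<'E'
from h import *; import pickle
o,c,im=pickle.load(open("pics/w6.pkl","rb"))
M=[(22,-30,10),(22,30,10),(-12,-30,52),(-22,-30,52),(-12,30,52),(-22,30,52)]
px=np.array([(63,64),(82,488),(286,47),(373,47),(297,535),(376,535)],float)
uv=[204,97]+(px+.5)/8-.5
for p0 in ([.48,-.24,-.3],[.48,-.24,-.3,0]):
  x,res=fit(c,M,uv,p0); print(x,res.tolist())
  g=x[:2]+R.from_euler('z',x[2]).apply([-.017,0,0])[:2]; print("grip",g)
  ty=R.from_quat(o["eef_rot"]).as_matrix()[:,1]; a=np.arctan2(ty[1],ty[0]); print("tool y",a,"turn",(x[2]+np.pi-a+np.pi)%(2*np.pi)-np.pi,"shift",g-o["tool_pos"][:2])
E
```

```text
[ 0.48066374 -0.24377213 -0.36245157] [[-0.27, -0.43], [-0.23, 0.35], [0.35, -0.17], [-0.18, -0.23], [0.19, 0.32], [0.1, 0.26]]
grip [ 0.46476823 -0.23774448]
tool y 2.772443961489273 turn 0.00669712466061867 shift [-0.00741349 -0.04822871]
[ 0.48089174 -0.24371319 -0.36250483 -0.00279495] [[-0.05, -0.21], [-0.05, 0.11], [0.31, 0.1], [-0.32, 0.04], [0.14, -0.0], [-0.04, -0.06]]
grip [ 0.46499655 -0.23768469]
tool y 2.772443961489273 turn 0.006643860293104709 shift [-0.00718517 -0.04816893]
```

Emit:
{"name": "play_rows", "arguments": {
  "steps": [
    [0,-0.004,-0.024,-0.03,0,0,0.007],
    [0,-0.003,-0.024,-0.03,0,0,0],
    [0,0,0,-0.035,0,0,0],
    [0.3,0,0,-0.035,0,0,0],
    [0.3,0,0,-0.027,0,0,0]
  ]
}}

```text
time: 5.83
tool_pos: [0.4652, -0.2351, 0.0539]
eef_rot: [-0.57, 0.822, 0.0, -0.0]
contact_force: [-0.0, -0.6, 0.5]
grip_width: 0.0638
```

Emit:
{"name": "play_rows", "arguments": {
  "steps": [
    [0.3,0,0,-0.02,0,0,0],
    [0.3,0,0,0,0,0,0],
    [0.3,0,0,0,0,0,0]
  ]
}}

```text
time: 6.08
tool_pos: [0.4656, -0.2352, 0.0356]
eef_rot: [-0.57, 0.821, 0.001, -0.001]
contact_force: [1.0, -0.1, 0.8]
grip_width: 0.0598
```

Emit:
{"name": "play_rows", "arguments": {
  "steps": [
    [0.3,-0.001,-0.0025,0,0,0,-0.004],
    [0.6,0,0,0,0,0,0],
    [1,0,0,0,0,0,0],
    [1,0,0,0,0,0,0],
    [1,0,0,0,0,0,0]
  ]
}}

```text
time: 6.5
tool_pos: [0.4651, -0.2387, 0.0372]
eef_rot: [-0.568, 0.823, -0.001, 0.001]
contact_force: [0.0, 0.0, -0.2]
grip_width: 0.0115
```

Emit:
{"name": "play_rows", "arguments": {
  "steps": [
    [1,0,0,0,0,0,0],
    [1,0,0,0,0,0,0],
    [1,0,0,0,0,0,0],
    [1,0,0,0,0,0,0]
  ]
}}

```text
time: 6.83
tool_pos: [0.465, -0.2387, 0.0373]
eef_rot: [-0.568, 0.823, -0.0, 0.0]
contact_force: [-1.9, 2.0, 7.3]
grip_width: 0.0092
```

```bash
python3 snap.py w7
```

```text
6.8333 [ 0.4649962  -0.2387087   0.03726203] [-5.67928985e-01  8.23077309e-01 -4.59759048e-04  4.46468990e-04] [-9.84573743e-02  3.53912922e-01 -5.75893596e-01  2.09260132e-04
 -6.39714183e-01 -2.64531511e-01] [-1.93661776  1.96135439  7.28314281] 0.009227074658412542
```

View pics/w7.png

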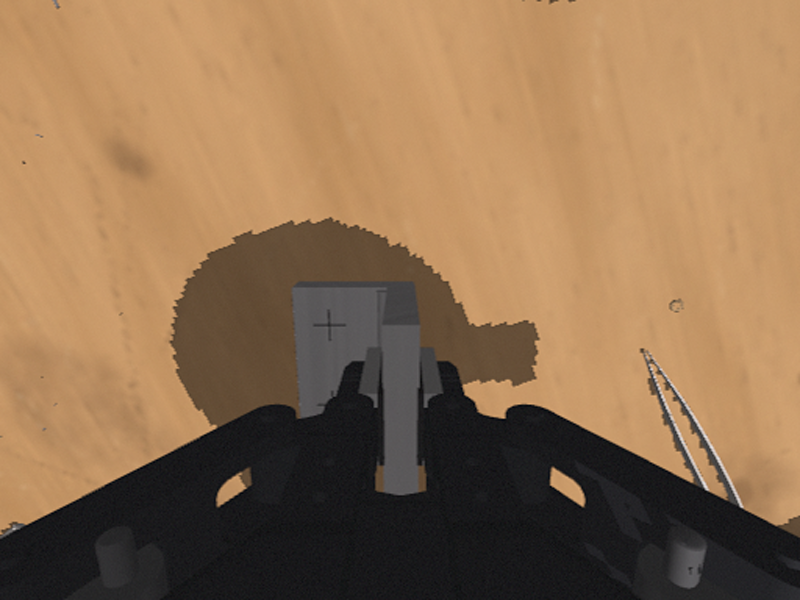

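Emit:
{"name": "play_rows", "arguments": {
  "steps": [
    [1,0,0,0.01,0,0,0],
    [1,0,0,0.03,0,0,0],
    [1,0,0,0.04,0,0,0],
    [1,0,0.01,0.035,0,0,0.05],
    [1,0.008,0.037,0,0,0,0.05]
  ]
}}

```text
time: 7.3
tool_pos: [0.4753, -0.1944, 0.1586]
eef_rot: [-0.608, 0.794, -0.004, 0.003]
contact_force: [2.9, 0.2, -2.1]
grip_width: 0.0094
```

Emit:
{"name": "play_rows", "arguments": {
  "steps": [
    [1,0.008,0.037,0,0,0,0.05],
    [1,0.008,0.037,0,0,0,0.05],
    [1,0.008,0.037,0,0,0,0.05],
    [1,0.008,0.037,0,0,0,0.05],
    [1,0.008,0.037,0,0,0,0.05]
  ]
}}

```text
time: 7.72
tool_pos: [0.5121, -0.005, 0.152]
eef_rot: [-0.703, 0.711, 0.0, 0.0]
contact_force: [0.6, -1.0, -3.1]
grip_width: 0.0089
```

Emit:
{"name": "play_rows", "arguments": {
  "steps": [
    [1,0.008,0.03,0,0,0,0.05],
    [1,0.007,0.03,0,0,0,0],
    [1,0,0,0,0,0,0],
    [1,0,0,0,0,0,0]
  ]
}}

```text
time: 8.05
tool_pos: [0.5274, 0.0548, 0.1515]
eef_rot: [0.721, -0.693, -0.0, 0.0]
contact_force: [-0.9, 0.2, -2.4]
grip_width: 0.0091
```

```bash
python3 snap.py w8; python3 snap.py s8 scene
```

```text
8.05 [0.5273698  0.05479798 0.15147245] [ 7.20879324e-01 -6.93060547e-01 -2.09962382e-04  1.82456571e-04] [ 4.73475015e-01  2.10996826e-01 -4.40814225e-01 -3.49878497e-04
 -9.19467046e-01 -4.33918606e-01] [-0.9103691   0.24760418 -2.4051282 ] 0.009138252352477885
8.1 [0.52700202 0.05376012 0.15134424] [ 7.20455126e-01 -6.93501398e-01 -2.79025520e-04  3.80984916e-04] [ 4.71943352e-01  2.10617902e-01 -4.41670583e-01 -3.50533989e-04
 -9.19410263e-01 -4.33610061e-01] [-0.20403571 -0.99906787 -2.21702666] 0.009124083611209179
```

View pics/w8.png

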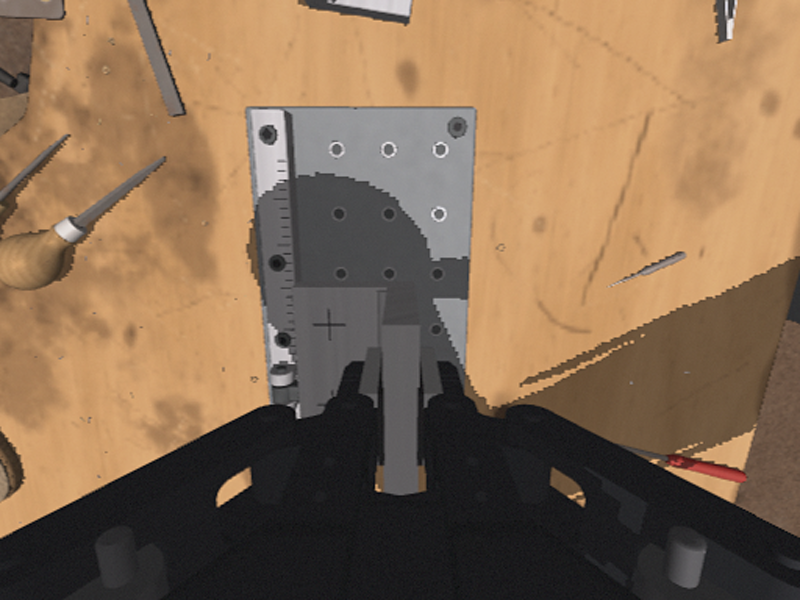

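Emit:
{"name": "play_rows", "arguments": {
  "steps": [
    [1,0,0,-0.035,0,0,0],
    [1,0,0,-0.035,0,0,0],
    [1,0,0,-0.02,0,0,0],
    [1,0,0,-0.007,0,0,0],
    [1,0,0,0,0,0,0]
  ]
}}

```text
time: 8.57
tool_pos: [0.5263, 0.0518, 0.0529]
eef_rot: [0.72, -0.694, -0.001, 0.002]
contact_force: [0.5, 0.7, -2.0]
grip_width: 0.0092
```

Emit:
{"name": "play_rows", "arguments": {
  "steps": [
    [1,0,0,-0.002,0,0,0],
    [1,0,0,-0.002,0,0,0],
    [1,0,0,0,0,0,0]
  ]
}}

```text
time: 8.82
tool_pos: [0.5284, 0.0535, 0.0515]
eef_rot: [0.72, -0.694, 0.0, -0.001]
contact_force: [-0.6, -0.3, -3.6]
grip_width: 0.009
```

Emit:
{"name": "play_rows", "arguments": {
  "steps": [
    [1,0,0,-0.002,0,0,0],
    [1,0,0,0,0,0,0]
  ]
}}

```text
time: 8.98
tool_pos: [0.5284, 0.0537, 0.0493]
eef_rot: [0.72, -0.694, 0.0, -0.001]
contact_force: [-0.5, -0.2, 0.4]
grip_width: 0.0089
```

Emit:
{"name": "play_rows", "arguments": {
  "steps": [
    [1,0,0,-0.002,0,0,0],
    [1,0,0,0,0,0,0]
  ]
}}

```text
time: 9.15
tool_pos: [0.5284, 0.0537, 0.0492]
eef_rot: [0.721, -0.693, 0.001, -0.001]
contact_force: [-9.3, -0.3, 25.2]
grip_width: 0.0092
```

Emit:
{"name": "play_rows", "arguments": {
  "steps": [
    [1,0,0,0.0015,0,0,0],
    [1,0.006,0.006,0,0,0,0],
    [1,0.005,0.006,0,0,0,0],
    [1,0.004,0.005,0,0,0,0],
    [1,0,0,0,0,0,0]
  ]
}}

```text
time: 9.57
tool_pos: [0.5417, 0.0688, 0.0493]
eef_rot: [0.72, -0.694, 0.0, 0.002]
contact_force: [-7.0, -8.7, 18.2]
grip_width: 0.0093
```

Emit:
{"name": "play_rows", "arguments": {
  "steps": [
    [1,0.002,0,0,0,0,0],
    [1,0.002,0,0,0,0,0],
    [1,0,0,0,0,0,0]
  ]
}}

```text
time: 9.82
tool_pos: [0.5422, 0.0686, 0.0494]
eef_rot: [0.72, -0.694, -0.002, 0.004]
contact_force: [-23.6, -1.4, 32.3]
grip_width: 0.0092
```

```bash
python3 snap.py w9; python3 snap.py s9 scene;  python3 - <<'E'
import cv2,pickle
im=pickle.load(open("pics/w9.pkl","rb"))[2]
cv2.imwrite("pics/w9c.png",cv2.convertScaleAbs(cv2.resize(im[150:275,130:300,::-1],None,fx=4.7,fy=4.7,interpolation=cv2.INTER_CUBIC),alpha=1.8))
im=pickle.load(open("pics/s9.pkl","rb"))[2]
cv2.imwrite("pics/s9c.png",cv2.convertScaleAbs(cv2.resize(im[130:220,170:290,::-1],None,fx=6.5,fy=6.5,interpolation=cv2.INTER_CUBIC),alpha=1.3))
E
```

```text
9.8167 [0.54219278 0.06862932 0.04937248] [ 0.71982924 -0.69413988 -0.00169218  0.0035802 ] [ 0.48382511  0.37022915 -0.5046393  -0.00148687 -0.70378971 -0.44635522] [-23.63876477  -1.43966134  32.31185681] 0.009154100827556423
9.8667 [0.54217961 0.06865868 0.04935886] [ 0.71986728 -0.69410108 -0.00163214  0.00348045] [ 0.48392316  0.37012974 -0.50488758 -0.00140877 -0.70341361 -0.4464041 ] [-22.73540757  -1.36761504  31.89726831] 0.00972552477728294
```

View pics/w9c.png

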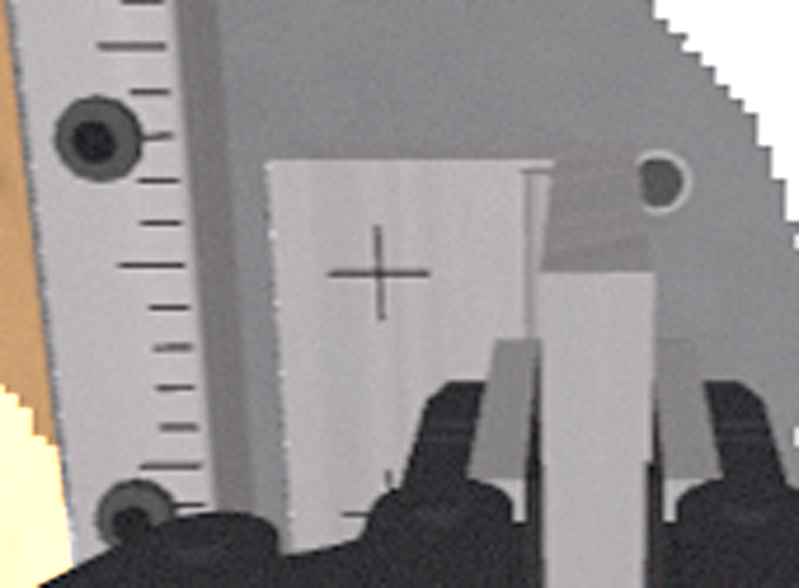

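View pics/s9c.png

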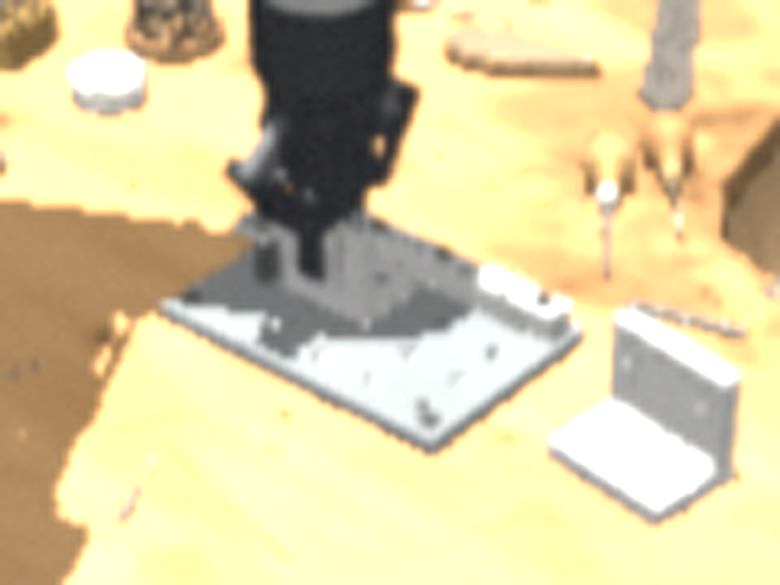

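```bash
python3 - <<'E'
from h import *; import pickle
o,c,im=pickle.load(open("pics/w9.pkl","rb"))
cv=lambda l:[130,150]+(np.array(l,float)+.5)/4.7-.5
def ang(l,z):
    P=bp(c,cv(l),z); d=P[1]-P[0]; print(P[:, :2],"yaw",-np.arctan2(d[0],d[1])); return P
ang([(174,0),(214,480)],.030)
ang([(218,0),(244,300)],.012)
ang([(268,165),(289,540)],.022)
E
```

```text
[[0.58890013 0.0216159 ]
 [0.58666462 0.07828368]] yaw 0.039428975966731436
[[0.5890578  0.02370289]
 [0.58708604 0.06210392]] yaw 0.051301544648758905
[[0.58117894 0.04157091]
 [0.5797835  0.09053538]] yaw 0.028491251201477285
```

Emit:
{"name": "play_rows", "arguments": {
  "steps": [
    [1,0,0,0.0015,0,0,0],
    [1,0,0,0,0,0,0]
  ]
}}

```text
time: 10.08
tool_pos: [0.5467, 0.0705, 0.0501]
eef_rot: [0.72, -0.694, 0.0, -0.001]
contact_force: [0.2, -0.2, -3.0]
grip_width: 0.0096
```

Emit:
{"name": "play_rows", "arguments": {
  "steps": [
    [1,0.002,0.002,-0.0005,0,0,0.004],
    [1,0.002,0.002,0,0,0,0],
    [1,0,0,0,0,0,0]
  ]
}}

```text
time: 10.33
tool_pos: [0.5484, 0.0722, 0.0494]
eef_rot: [0.721, -0.692, -0.001, 0.003]
contact_force: [-11.1, -9.5, 18.4]
grip_width: 0.0092
```

Emit:
{"name": "play_rows", "arguments": {
  "steps": [
    [1,0,0.002,0.0005,0,0,0],
    [1,0,0.002,0,0,0,0],
    [1,0,0,0,0,0,0]
  ]
}}

```text
time: 10.58
tool_pos: [0.5483, 0.0747, 0.0495]
eef_rot: [0.721, -0.693, -0.0, 0.004]
contact_force: [-7.3, -18.6, 14.5]
grip_width: 0.0094
```

Emit:
{"name": "play_rows", "arguments": {
  "steps": [
    [1,0.001,0.002,0.0005,0,0,0],
    [1,0,0,0,0,0,0]
  ]
}}

```text
time: 10.75
tool_pos: [0.5484, 0.0749, 0.0496]
eef_rot: [0.721, -0.693, -0.0, 0.006]
contact_force: [-5.9, -25.6, 14.4]
grip_width: 0.0091
```

```bash
python3 snap.py w10;  python3 - <<'E'
import cv2,pickle
im=pickle.load(open("pics/w10.pkl","rb"))[2]
cv2.imwrite("pics/w10c.png",cv2.convertScaleAbs(cv2.resize(im[150:275,130:300,::-1],None,fx=4.7,fy=4.7,interpolation=cv2.INTER_CUBIC),alpha=1.8))
E
```

```text
10.75 [0.54835674 0.0748972  0.04962038] [ 7.21137212e-01 -6.92769232e-01 -1.89099480e-04  5.64594751e-03] [ 0.4917695   0.37951983 -0.49028875  0.0047832  -0.71185106 -0.45528638] [ -5.87868847 -25.57209435  14.36435926] 0.009120855803484498
```

View pics/w10c.png

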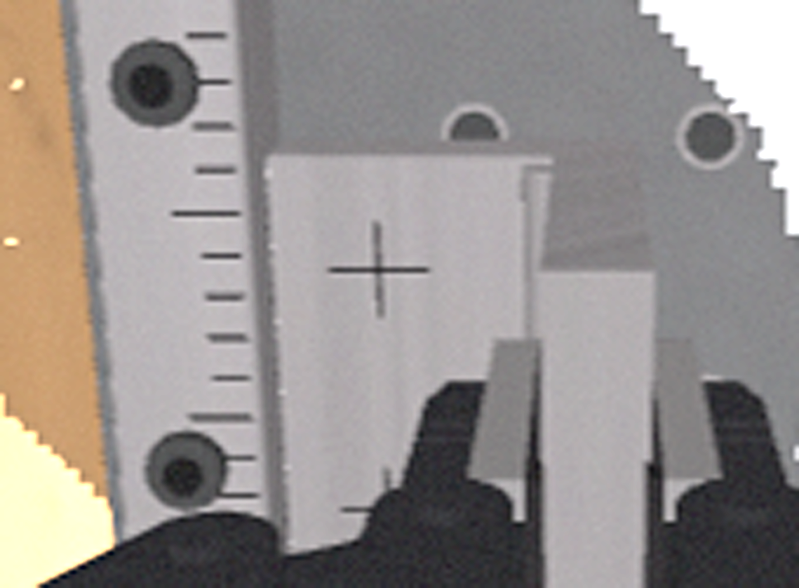

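Emit:
{"name": "play_rows", "arguments": {
  "steps": [
    [1,0.0015,0,0,0,0,0],
    [1,0,0,0,0,0,0]
  ]
}}

```text
time: 10.97
tool_pos: [0.5485, 0.0748, 0.0496]
eef_rot: [0.721, -0.693, -0.001, 0.006]
contact_force: [-12.4, -24.0, 20.3]
grip_width: 0.0093
```

Emit:
{"name": "play_rows", "arguments": {
  "steps": [
    [1,0.0015,0,0,0,0,0],
    [1,0,0,0,0,0,0]
  ]
}}

```text
time: 11.13
tool_pos: [0.5486, 0.0747, 0.0496]
eef_rot: [0.721, -0.693, -0.002, 0.007]
contact_force: [-19.5, -20.8, 25.4]
grip_width: 0.0094
```

```bash
python3 - <<'E'
from h import *; import pickle
o,c,im=pickle.load(open("pics/w10.pkl","rb"))
cv=lambda l:[130,150]+(np.array(l,float)+.5)/4.7-.5
def ang(l,z):
    P=bp(c,cv(l),z); d=P[1]-P[0]; print(P[:, :2],"yaw",-np.arctan2(d[0],d[1])); return P
ang([(237,0),(269,470)],.030)
ang([(268,165),(287,540)],.022)
E
```

```text
[[0.5885733  0.02771762]
 [0.58627693 0.0831323 ]] yaw 0.04141614773554419
[[0.58749658 0.04790553]
 [0.58611288 0.09684093]] yaw 0.02826862616929474
```

Emit:
{"name": "play_rows", "arguments": {
  "steps": [
    [1,0,0,0.001,0,0,0.012],
    [1,0,0,0,0,0,0]
  ]
}}

```text
time: 11.3
tool_pos: [0.5486, 0.0747, 0.0497]
eef_rot: [0.725, -0.689, -0.002, 0.007]
contact_force: [-14.6, -20.2, 15.9]
grip_width: 0.0093
```

Emit:
{"name": "play_rows", "arguments": {
  "steps": [
    [1,0.001,0.0005,0.0005,0,0,0],
    [1,0,0,0,0,0,0],
    [1,0,0,0,0,0,0]
  ]
}}

```text
time: 11.55
tool_pos: [0.5487, 0.0747, 0.0498]
eef_rot: [0.724, -0.689, -0.002, 0.008]
contact_force: [-16.4, -21.6, 15.2]
grip_width: 0.0095
```

```bash
python3 snap.py w11;python3 snap.py s11 scene;  python3 - <<'E'
import cv2,pickle
im=pickle.load(open("pics/w11.pkl","rb"))[2]
cv2.imwrite("pics/w11c.png",cv2.convertScaleAbs(cv2.resize(im[150:275,130:300,::-1],None,fx=4.7,fy=4.7,interpolation=cv2.INTER_CUBIC),alpha=1.8))
im=pickle.load(open("pics/s11.pkl","rb"))[2]
cv2.imwrite("pics/s11c.png",cv2.convertScaleAbs(cv2.resize(im[145:215,180:290,::-1],None,fx=7,fy=7,interpolation=cv2.INTER_CUBIC),alpha=1.8))
E
```

```text
11.55 [0.54865415 0.07474845 0.04978685] [ 0.72436312 -0.68936783 -0.00230674  0.00804679] [ 0.48959065  0.38259671 -0.48291104  0.00104783 -0.72201651 -0.44088522] [-16.43175511 -21.63043202  15.16578726] 0.009453139554815325
11.6 [0.54865164 0.07474976 0.04978367] [ 0.72439478 -0.68933451 -0.00228445  0.00805655] [ 0.48962827  0.38259248 -0.48295955  0.00112139 -0.72197673 -0.44088655] [-16.71818092 -22.37944983  15.44458359] 0.009725867193148743
```

View pics/w11c.png

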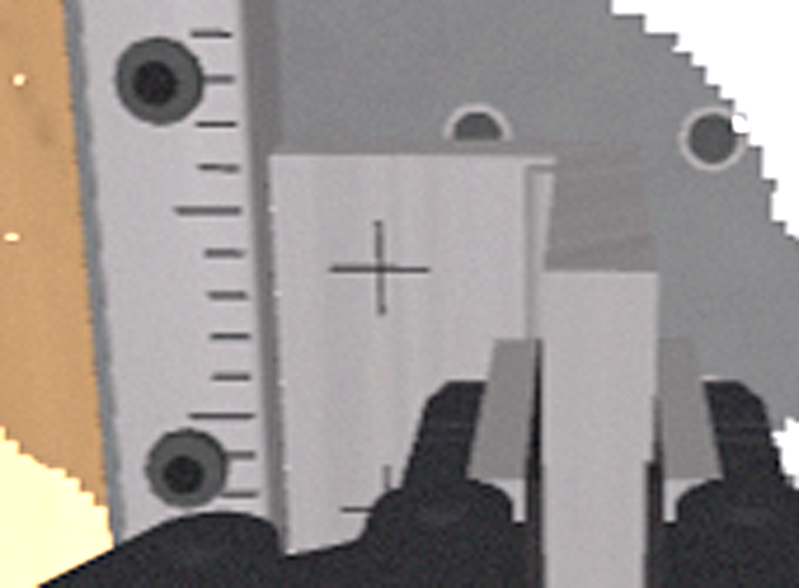

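View pics/s11c.png

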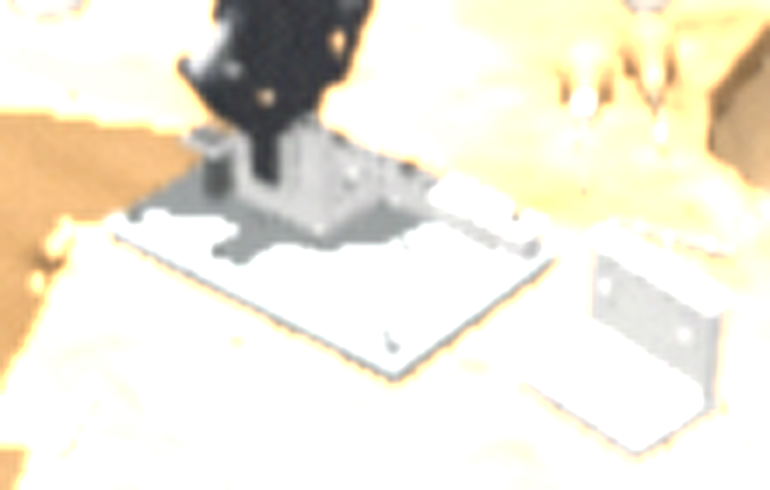

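```bash
python3 - <<'E'
from h import *; import pickle
o,c,im=pickle.load(open("pics/w11.pkl","rb"))
cv=lambda l:[130,150]+(np.array(l,float)+.5)/4.7-.5
def ang(l,z):
    P=bp(c,cv(l),z); d=P[1]-P[0]; print(P[:, :2],"yaw",-np.arctan2(d[0],d[1])); return P
ang([(242,0),(273,470)],.030)
ang([(271,160),(288,540)],.022)
Rm=R.from_quat(o["eef_rot"]).as_matrix(); print("tool z",Rm[:,2],"tool y ang",np.arctan2(Rm[1,1],Rm[0,1])+np.pi)
im=pickle.load(open("pics/s11.pkl","rb"))[2]
cv2.imwrite("pics/s11d.png",cv2.resize(im[150:190,195:245,::-1],None,fx=14,fy=14,interpolation=cv2.INTER_CUBIC))
E
```

```text
[[0.58865124 0.02791189]
 [0.58589516 0.08328574]] yaw 0.04973115226566273
[[0.58751233 0.04748308]
 [0.5858955  0.09699603]] yaw 0.032643047718233446
tool z [-0.01443623 -0.00847722 -0.99985986] tool y ang 0.049440066708492214
```

View pics/s11d.png

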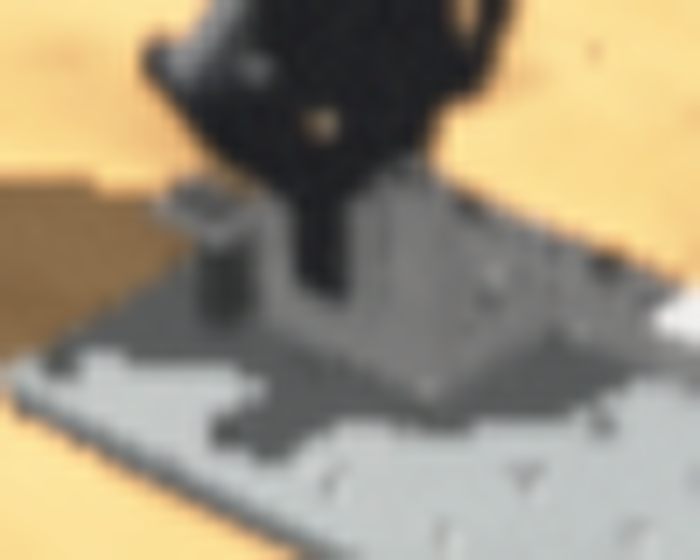

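```bash
python3 - <<'E'
from h import *; import pickle
from bench import arm
for n in ["w10","w11"]:
    o,c,im=pickle.load(open(f"pics/{n}.pkl","rb"))
    g=cv2.GaussianBlur(cv2.cvtColor(im,cv2.COLOR_RGB2GRAY).astype(float),(0,0),.8)
    gx=np.gradient(g,axis=1)
    def line(x0,y0,x1,y1,z,sgn,hw=3):
        ys=np.arange(int(y0),int(y1)+1); xs=[]
        for y in ys:
            xc=x0+(x1-x0)*(y-y0)/(y1-y0); a=int(round(xc))-hw; w=sgn*gx[y,a:a+2*hw+1]
            i=int(np.clip(w.argmax(),1,2*hw-1)); d=w[i-1]-2*w[i]+w[i+1]; xs.append(a+i+(.5*(w[i-1]-w[i+1])/d if d else 0))
        xs=np.array(xs); k=np.ones(len(xs),bool)
        for _ in range(4):
            p=np.polyfit(ys[k],xs[k],1); r=abs(np.polyval(p,ys)-xs); k=r<max(.3,2*np.median(r))
        P=bp(c,[(np.polyval(p,y),y) for y in (ys[0],ys[-1])],z); d=P[1]-P[0]
        print(n,k.sum(),len(ys),np.median(r).round(2),P[:,:2].round(4).tolist(),"yaw",-np.arctan2(d[0],d[1]).round(4))
    f=lambda x,y:(130+x/4.7,150+y/4.7)
    line(*f(240,0),*f(271,470),.03,-1)
    line(*f(269,180),*f(286,520),.022,+1)
    line(*f(70,20),*f(106,500),.03,+1,6)
E
```

```text
w10 83 101 0.08 [[0.5889, 0.0279], [0.5867, 0.0834]] yaw 0.0388
w10 70 73 0.11 [[0.5877, 0.0498], [0.5859, 0.0939]] yaw 0.0409
w10 101 103 0.16 [[0.6059, 0.0306], [0.6037, 0.0877]] yaw 0.0381
w11 92 101 0.09 [[0.5889, 0.0281], [0.5867, 0.0836]] yaw 0.0393
w11 72 73 0.08 [[0.5877, 0.05], [0.5859, 0.094]] yaw 0.0414
w11 102 103 0.2 [[0.6059, 0.031], [0.6038, 0.088]] yaw 0.0382
```

Emit:
{"name": "play_rows", "arguments": {
  "steps": [
    [1,0,0,0,0,0,-0.01],
    [1,0,0,0,0,0,0],
    [1,0,0,0,0,0,0],
    [1,0,0,0,0,0,0],
    [1,0,0,0,0,0,0]
  ]
}}

```text
time: 12.07
tool_pos: [0.5487, 0.0748, 0.0498]
eef_rot: [0.721, -0.693, -0.002, 0.008]
contact_force: [-16.2, -21.9, 15.4]
grip_width: 0.0093
```

Emit:
{"name": "play_rows", "arguments": {
  "steps": [
    [1,0,0,0,0,0,0],
    [1,0,0,0,0,0,0],
    [1,0,0,0,0,0,0],
    [1,0,0,0,0,0,0],
    [1,0,0,0,0,0,0]
  ]
}}

```text
time: 12.48
tool_pos: [0.5486, 0.0748, 0.0498]
eef_rot: [0.721, -0.693, -0.002, 0.008]
contact_force: [-15.8, -20.4, 15.3]
grip_width: 0.0092
```

Emit:
{"name": "play_rows", "arguments": {
  "steps": [
    [1,0,0,0.001,0,0,0],
    [1,0,0,0,0,0,0],
    [1,0,0,0,0,0,0],
    [1,0,0,0,0,0,0]
  ]
}}

```text
time: 12.82
tool_pos: [0.5487, 0.0748, 0.05]
eef_rot: [0.721, -0.693, -0.002, 0.008]
contact_force: [-12.6, -20.4, 6.0]
grip_width: 0.0091
```

Emit:
{"name": "play_rows", "arguments": {
  "steps": [
    [1,0,-0.005,0,0,0,0],
    [1,0,0,0,0,0,0],
    [1,0.002,0,0,0,0,0],
    [1,0,0,0,0,0,0]
  ]
}}

```text
time: 13.15
tool_pos: [0.5491, 0.0737, 0.05]
eef_rot: [0.721, -0.693, -0.004, 0.007]
contact_force: [-28.5, 3.7, 14.8]
grip_width: 0.0091
```

Emit:
{"name": "play_rows", "arguments": {
  "steps": [
    [1,-0.0005,0.003,0.0005,0,0,0],
    [1,0,0.003,0,0,0,0],
    [1,0,0,0,0,0,0],
    [1,0,0,0,0,0,0]
  ]
}}

```text
time: 13.48
tool_pos: [0.5489, 0.075, 0.0503]
eef_rot: [0.721, -0.693, -0.003, 0.01]
contact_force: [-14.7, -23.3, 10.3]
grip_width: 0.0094
```

Emit:
{"name": "play_rows", "arguments": {
  "steps": [
    [1,0,0,0,0,0,0],
    [1,0,0,0,0,0,0],
    [1,0,0,0,0,0,0]
  ]
}}

```text
time: 13.73
tool_pos: [0.5489, 0.075, 0.0503]
eef_rot: [0.721, -0.693, -0.003, 0.01]
contact_force: [-15.0, -23.2, 10.7]
grip_width: 0.0092
```

```bash
python3 snap.py w12
```

```text
13.7333 [0.5489218  0.07497125 0.05026852] [ 0.72110231 -0.69275653 -0.00273033  0.00961191] [ 0.48978436  0.38370835 -0.47948926  0.00116835 -0.72756864 -0.45057297] [-14.95416158 -23.16731015  10.67370152] 0.009181324136652298
```

View pics/w12.png

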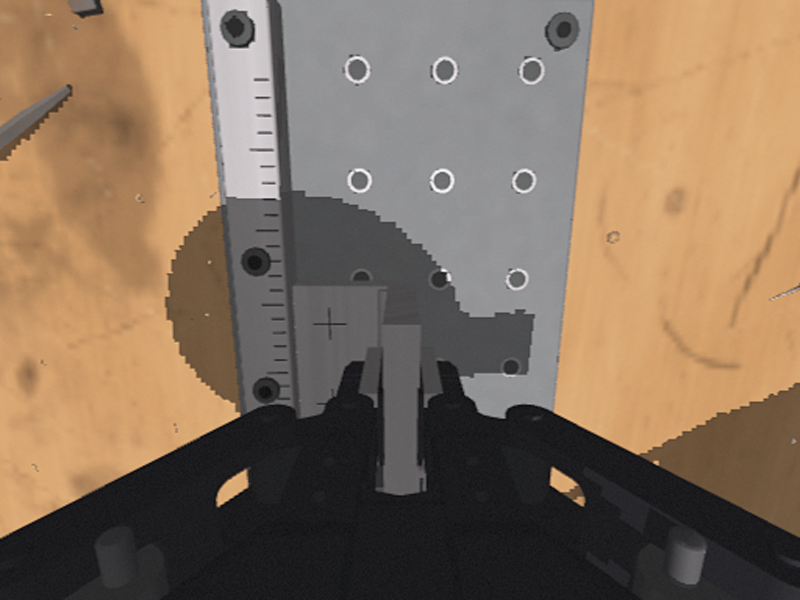

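Emit:
{"name": "play_rows", "arguments": {
  "steps": [
    [1,0.0005,-0.0005,0,0.008,-0.012,0],
    [1,0,0,0,0,0,0],
    [1,0,0,0,0,0,0],
    [1,0,0,0,0,0,0]
  ]
}}

```text
time: 14.12
tool_pos: [0.5487, 0.0747, 0.0498]
eef_rot: [0.721, -0.693, -0.002, 0.003]
contact_force: [-16.6, -19.9, 8.6]
grip_width: 0.0088
```

Emit:
{"name": "play_rows", "arguments": {
  "steps": [
    [1,0.0005,0,0,0,0,0],
    [1,0,0,0,0,0,0],
    [1,0,0,0,0,0,0],
    [1,0,0,0,0,0,0],
    [1,0,0,0,0,0,0]
  ]
}}

```text
time: 14.53
tool_pos: [0.5487, 0.0747, 0.0498]
eef_rot: [0.721, -0.693, -0.002, 0.003]
contact_force: [-18.7, -19.7, 10.3]
grip_width: 0.0093
```

```bash
python3 - <<'E'
from bench import arm
o=arm.observe(); print(o["contact_force"],o["tool_pos"],o["eef_rot"],o["grip_width"])
print(arm.sign_off())
E
```

```text
[-18.73433137 -19.72814132  10.25521336] [0.54872308 0.07471055 0.04979719] [ 0.72098799 -0.69293743 -0.00191211  0.00322199] 0.009270585709566756
the job is handed in; nothing more can be done
None
```

I pressed the flip stop flat onto the bed and set the bracket on the bed with its foot to the fence. I then pushed it into the corner and handed the job in at about 14.5 s, still gripping and pressing.

- **Bracket choice:** I took the smaller of the two grey brackets.
- **Flip stop:** it went down to its hard stop under 48 N, with the fingertips about 44 mm over the worktop. The scene picture afterwards showed it lying flat, while the bracket was still on the worktop.
- **Final forces:** about 19 N towards the fence, 20 N towards the stop and 10 N down, with the fingers closed on the web at 9 mm. These are total forces on the tool, so the split between fence, stop and friction was not measured.
- **Fence contact:** with the bracket backed off the stop, it still took 28 N in x and did not move.
- **Squareness:** a line fit of an earlier wrist picture gave a foot yaw of 0.041 rad against 0.039 rad for the fence, with about 0.3 mm apparent gap. I re-pressed the bracket after that picture and did not refit. The final tool tilt is about 0.01 rad.
- **Disagreements:**
  - On the first push, friction stopped the bracket about 5 mm short of the fence, so I eased it off the bed and pushed again.
  - A rough hand-picked yaw reading differed by 0.013–0.017 rad from the line fit. I turned the tool by 0.012 rad on that reading, then turned it back by 0.01 rad.
- **Not checked directly:** the stop-side contact was hidden by the gripper. I judged it from the position (the bracket's end at plate y of about 60 mm) and from the force rising without movement.
- **Bystanders:** I never knowingly touched any, but I did not measure their positions again.

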